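# Lean the snowflake board on the display rack

## Task

Take the green picture board with the white snowflake out of its block and lean it against the two uprights of the small display rack, standing on the rack's rubber ledge behind the brass lip, centred, square to the rack and with the snowflake facing out over the lip. Lower it until it stands on the ledge before you let go, leave it leaning there without sliding off, and leave the other two picture boards alone.

Things in the scene. Friction and masses are not known exactly. Their poses are not given: they have to be found in the camera images.
- green_board_center (a point): Centre of the dark green plywood board with a white snowflake: 110 wide, 140 tall, 10 thick, 0.12 kg. Starts upright, foot 20 mm down a 12 mm slot in a fixed wooden block (60 x 140, 30 high; slot floor 10 mm above the table). x out of the snowflake face (at the start away from the robot), y along the width, z to the top edge. The three boards' spots vary.
- rack_seat (a point): Fixed rack: mid-point of the line where its level rubber ledge (15 mm above the table) meets the fronts of two uprights. x level, towards the lip; y along ledge; z up. Ledge 166 wide, 30 deep in x; then a brass lip 10 thick, 11 mm above ledge. Uprights: y=+-42 mm, 18 wide, 95 long, lean 25 deg from vertical to -x (to the robot); free space between and above. Struts behind, to x=-76 mm.
- red_board_center (a point): Centre of the red board with a gold star, a bystander: same size, block and axes as the green one.
- plain_board_center (a point): Centre of the bare plywood board with a green fir tree, a bystander: same size, block and axes as the green one.
There are look-alikes about, which are no part of the job. What is shaped like the part that bears green_board_center but purple is not meant.

How it is judged:
By the outcome, as a careful person would: the job done as asked, in the order asked, and still so for the second after the job is handed in, with the robot touching nothing.
It also fails if it takes over 42 s, if anything falls off the work surface, if the arm or the gripper's body presses on something with over 40 N, if the wrist force passes 120 N, or if a joint passes its speed limit or range.

## Robot

A 6-joint arm with a two-finger parallel gripper is mounted at the origin on the work surface. World frame = base frame: x ahead of the robot, y to its left, z up, the work surface at z = 0. Lengths are in m, angles in rad, forces in N, time in s.
With the tool pointing down it reaches from about 0.3 to 0.775 m from the base axis. Payload 14.6 kg.
Tool frame: the origin (TCP) lies at the very end of the fingers, on their centre line; the grasp point (between the pads) lies 19 mm behind it; z points along the fingers, y is the line along which they close (so a half turn about z gives the same grasp; the last joint's range is limited). The gripper opens to 94 mm and grips with 3 to 60 N. Pads are 16 mm wide; open, the fingers measure 119 mm over their backs; the gripper's body (75 mm by 177 mm) begins 78 mm behind the grasp point.
Start: joints at [1.059, 0.3, 1.521, -0, 1.321, -0.067], TCP at [0.237, 0.496, 0.205] pointing down, gripper open.
Joint ranges: [-3.03, 3.03], [-0.79, 2.21], [0.23, 2.52], [-1.04, 4.18], [0, 3.07], [-2.55, 2.55]. Speed limits (rad/s): [2.22, 2.22, 2.57, 3.14, 3.14, 3.14].

## Interface

Orientations are given as [roll, pitch, yaw] about the fixed x, y, z axes, in that order (R = Rz(yaw) Ry(pitch) Rx(roll)).
In Python, from station import ctrl gives the robot as it stands.
- The arm moves only by the tool move_arm, never from a script. Its argument "increments" is a list of rows, each a list of 7 numbers: the opening, from 0 (shut) to 1 (fully open), then the shift along the tool's x, y, z in units of 50 mm (1.0 is 50 mm), then the turn, a rotation vector about the tool's x, y, z in rad. In form: [[claw, tx, ty, tz, rx, ry, rz], ...]. A call has 1 to 20 rows; each row shifts and turns the commanded pose from where the row before left it, along the tool's axes as they then stand; what a row does not reach is not made up. A row lasts 1/10 s, in which the tool goes at most 50 mm and 8.59 degrees, less where a joint would pass 70% of its speed; a pose out of reach is approached as far as the arm can. A call is refused whole if a number of a shift passes 1 or a number of a turn 0.15, either way. A call with a gripper value outside its range is refused whole. The fingers move at their own pace and stop on an object; "force" is the grip in N (left out, the last holds). Time passes only in rows, so rows that do not move let the fingers close. It gives the time, the measured TCP pose, the force, the opening and the grip force at its end, in the units of the state.
- ctrl.get_obs(): the state, without advancing time (a new reading comes with each control period).
- ctrl.camera(name): name is "scene" or "top"; returns a dict with "color" (384x512x3 uint8, blue, green, red), "K" (3x3 intrinsics, pixels), "distortion" ([k1, k2, p1, p2, k3] as OpenCV has them; the pictures are not rectified), "pose" (4x4, takes a point from camera to world coordinates). Camera axes: x right, y down, z forward; pixel columns grow to the right and rows downward; lengths in m; the calibration is good to about 2 mm. A picture is of the moment at which its call begins. There is no depth.
- ctrl.hand_in(): hands the job in; it is judged then, once.
Trained networks look in a picture, given as the dict that the camera call returned (one of the last four; its "shot" number tells which), for a name from the list of things; names that differ only in an ending like _2 or _b are one class to them, and where a whole thing is asked for, a point or a joint stands for the part that bears it (a point fixed in the world has none). Each returns a list of dicts, best first, with "conf" (0 to 1); they miss things now and then, are a little off and sometimes report something else, mostly with a low value. They report only what shows in the picture. A call takes as long as a camera call. They do not tell look-alikes from the thing itself.
- ctrl.cut_out(name, picture): "mask" (384x512 bool, what is visible of it) and "centre" ([row, column] in pixels, amid what is visible of it).
The state is a dict: "time_s": time; "qpos": joint angles; "joint_vel": joint speeds; "tau": joint torques, N m; "ee_pos": TCP position; "eef_rot": TCP orientation; "force": force on the tool from outside, world axes, zero at the start; "moment": the same for the moment, N m; "grip_width": finger opening in m; "grip_force": force on a finger pad.
Only numpy, scipy, OpenCV 4.12 (cv2) and the standard library are available. Lean on these libraries where they do the work, as an engineer would, in place of code of your own. Each camera call takes 0.05 s, during which the arm holds its last target. There are 200 camera calls.

## Working session

There is one attempt and no reset: what is moved stays moved. The work goes in short steps, Python scripts to look and compute and a tool call to move; the robot and the scene stay as the last step left them, time stands still between calls to the robot, and variables do not carry over. Pictures are saved under pics/ and viewed, at most 10 in all, crops included, and the job is handed in when it is done.

Besides the shell and the picture viewer there is one more tool, called after "Emit:" as name([rows], argument=value, ...), one row to a line, values as JSON. move_arm: Moves the arm, as the interface text tells. Its arguments: {"type":"object","properties":{"increments":{"type":"array","items":{"type":"array","items":{"type":"number"}}},"force":{"type":"number"}},"required":["increments"]}

```bash
mkdir -p pics; ls; python3 - <<'E'
from station import ctrl
import cv2,numpy as np,pickle
o=ctrl.get_obs();print(o['time_s'],o['ee_pos'],o['eef_rot'],o['grip_width'])
P={}
for n in("scene","top"):
    c=ctrl.camera(n);P[n]=c
    cv2.imwrite(f"pics/{n}1.png",c["color"])
    print(n,c["K"].tolist(),np.round(c["distortion"],4),np.round(c["pose"],3).tolist())
    for k in("green_board_center","rack_seat","red_board_center","plain_board_center"):
        for d in ctrl.cut_out(k,c): print(k,round(d['conf'],2),d['centre'],d['mask'].sum())
pickle.dump(P,open('p1.pkl','wb'))
a=np.hstack([P['scene']['color'],P['top']['color']]);
E
```

```text
pics
0.0 [0.23651628 0.49626082 0.2048832 ] [-3.14046168e+00 -9.86446202e-05  2.69678907e+00] 0.09434556186620546
scene [[369.7405396000411, 0.0, 256.6398915984247], [0.0, 369.7405396000411, 190.70490097156474], [0.0, 0.0, 1.0]] [-0.0782  0.      0.      0.      0.    ] [[-0.741, 0.56, -0.371, 0.904], [0.672, 0.621, -0.403, 0.415], [0.005, -0.547, -0.837, 0.83], [0.0, 0.0, 0.0, 1.0]]
green_board_center 0.82 [247.1, 263.1] 1464
green_board_center 0.73 [220.2, 315.2] 1376
green_board_center 0.32 [157.6, 182.7] 2382
rack_seat 0.67 [159.5, 186.0] 2333
red_board_center 0.73 [277.2, 365.6] 1551
plain_board_center 0.91 [166.0, 272.0] 1274
top [[406.9516534259392, 0.0, 253.72054291719988], [0.0, 406.9516534259392, 193.14690647764738], [0.0, 0.0, 1.0]] [0.0017 0.     0.     0.     0.    ] [[0.013, -0.99, 0.139, 0.437], [-1.0, -0.012, 0.01, 0.055], [-0.008, -0.139, -0.99, 1.049], [0.0, 0.0, 0.0, 1.0]]
green_board_center 0.95 [152.5, 212.5] 727
green_board_center 0.64 [209.3, 192.9] 519
rack_seat 0.91 [183.9, 355.3] 3146
red_board_center 0.85 [197.9, 120.6] 424
plain_board_center 0.94 [223.7, 265.3] 361
```

View pics/scene1.png

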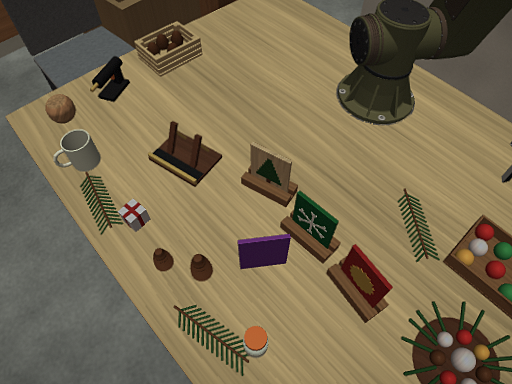

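View pics/top1.png

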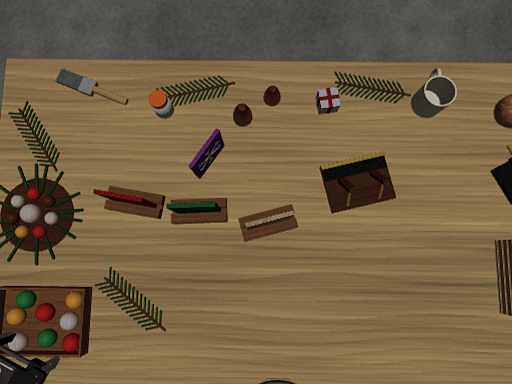

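The snowflake board stands in its block at scene (315,220) and top (193,209). The purple look-alike is at top (207,153), and the rack is at scene (185,155) and top (356,184). Next I'll take zoomed crops of the board and rack so I can read corners.

```bash
python3 - <<'E'
import cv2,numpy as np,pickle
P=pickle.load(open('p1.pkl','rb'))
def t(n,x,y):
    c=P[n]['color'][y:y+75,x:x+100]
    c=cv2.resize(c,None,fx=4,fy=4,interpolation=cv2.INTER_CUBIC)
    c=cv2.convertScaleAbs(c,alpha=1.6)
    for i in range(0,100,10):
        cv2.putText(c,str(x+i),(i*4,8),0,.3,(255,255,0));cv2.line(c,(i*4,10),(i*4,14),(255,255,0))
    for i in range(0,75,10):
        cv2.putText(c,str(y+i),(0,i*4+4),0,.3,(255,255,0));cv2.line(c,(20,i*4),(24,i*4),(255,255,0))
    return c
a=np.vstack([np.hstack([t('scene',265,187),t('top',150,175)]),np.hstack([t('scene',137,117),t('top',308,143)])])
cv2.imwrite('pics/crop.png',a)
E
```

```text
(no output)
```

View pics/crop.png

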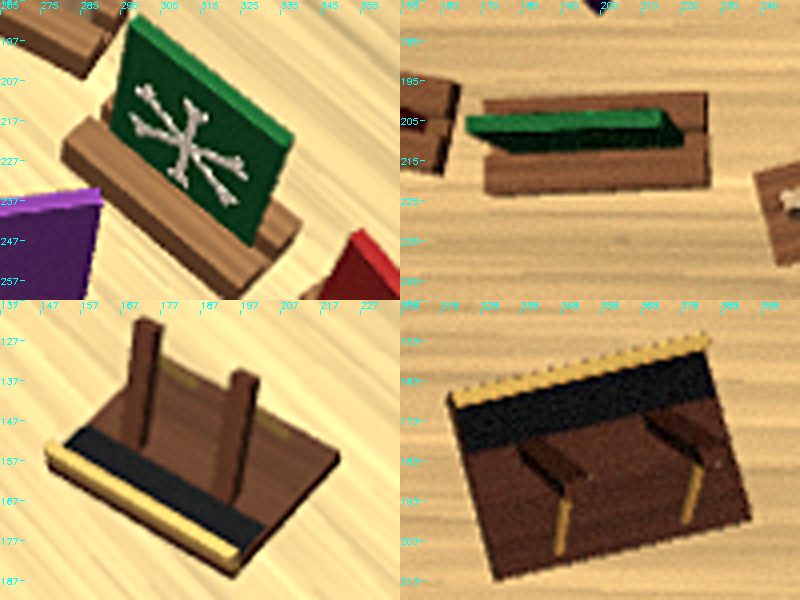

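```bash
cat > h.py <<'E'
import cv2,numpy as np,pickle
from scipy.optimize import least_squares
def proj(c,X):
    T=np.linalg.inv(c['pose']);r=cv2.Rodrigues(T[:3,:3])[0]
    return cv2.projectPoints(np.float64(X),r,T[:3,3],c['K'],np.float64(c['distortion']))[0][:,0]
def W(p,X):
    X=np.float64(X);c,s=np.cos(p[2]),np.sin(p[2])
    return np.c_[p[0]+c*X[:,0]-s*X[:,1],p[1]+s*X[:,0]+c*X[:,1],X[:,2]]
def fit(P,D,p0):
    f=lambda p:np.concatenate([(proj(P[n],W(p,X))-u).ravel() for n,X,u in D])
    r=least_squares(f,p0,loss='soft_l1');print(np.round(r.x,4),'yaw deg',round(np.degrees(r.x[2]),2));print(np.round(f(r.x),1).reshape(-1,2).tolist());return r.x
E
python3 - <<'E'
from h import *
P=pickle.load(open('p1.pkl','rb'))
h=.055;f=.005
b=[('scene',[[-f,-h,.15],[f,-h,.15],[f,h,.15],[-f,h,.15],[f,h,.03],[f,-h,.03]],[[299.25,190.75],[297.75,194],[336.75,223.75],[338.25,220.75],[327.75,248.5],[292.75,221]]),
('top',[[f,h,.15],[-f,h,.15],[f,-h,.15],[-f,-h,.15]],[[166.5,204.5],[166.7,208.2],[215,202],[217,206]])]
print('board');fit(P,b,[.4,.18,0])
print('scene only');fit(P,b[:1],[.4,.18,0]);print('top only');fit(P,b[1:],[.4,.18,0])
print('block');fit(P,[('top',[[.03,.07,.03],[.03,-.07,.03],[-.03,-.07,.03],[-.03,.07,.03]],[[170.75,200],[226.75,198],[227.5,221.5],[171.25,223.5]])],[.4,.18,0])
w=.083
r=[('top',[[.04,w,.026],[.04,-w,.026],[.03,w,.026],[.03,-w,.026],[0,w,.015],[0,-w,.015],[-.076,w,.015],[-.076,-w,.015]],[[320,167],[384.5,152.25],[322.5,169.75],[385.75,154.75],[325.25,180.75],[387,167.5],[332.5,213],[395.75,198]]),
('scene',[[.04,-w,.026],[.03,-w,.026],[.04,w,.026],[.03,w,.026],[0,-w,.015],[0,w,.015],[-.076,w,.015]],[[148,153.5],[150.5,152],[196,181],[197,178.75],[159,148.25],[203.5,173.5],[222,156]])]
print('rack');fit(P,r,[.5,-.2,0]);fit(P,r[:1],[.5,-.2,0]);fit(P,r[1:],[.5,-.2,0])
E
```

```text
board
[0.5342 0.2048 0.0694] yaw deg 3.98
[[-0.3, -0.1], [-1.7, -0.6], [-0.7, 0.4], [0.7, 0.3], [-1.1, -0.4], [-1.3, -1.3], [-1.0, 0.2], [-1.1, 1.0], [-0.2, -0.1], [-2.0, 0.3]]
scene only
[0.5334 0.2064 0.0766] yaw deg 4.39
[[0.4, 0.2], [-1.1, -0.3], [0.3, 0.5], [1.6, 0.4], [-0.3, -0.3], [-0.7, -0.9]]
top only
[0.535  0.2024 0.0616] yaw deg 3.53
[[0.1, -0.3], [-0.1, 0.4], [0.9, -0.3], [-0.9, 0.2]]
block
[0.5343 0.2021 0.0497] yaw deg 2.85
[[0.4, -0.1], [-0.2, -0.2], [-0.3, 0.1], [0.1, 0.2]]
rack
[ 0.6318 -0.1965  0.2449] yaw deg 14.03
[[1.2, 0.1], [-0.6, 0.1], [-0.3, 1.1], [-0.8, 1.3], [-0.8, 2.1], [-0.2, 0.6], [-0.5, -1.5], [-0.8, -1.5], [-0.1, 0.4], [-0.2, -0.4], [-2.1, 0.1], [-0.8, -0.3], [-0.6, -1.0], [0.2, -0.2], [-1.6, -0.9]]
[ 0.6328 -0.1977  0.242 ] yaw deg 13.87
[[1.6, -0.4], [-0.1, -0.2], [0.1, 0.6], [-0.3, 1.0], [-0.4, 1.6], [0.3, 0.3], [-0.1, -2.0], [-0.4, -1.7]]
[ 0.6311 -0.1942  0.2491] yaw deg 14.27
[[0.5, 0.8], [0.4, -0.0], [-1.3, 0.4], [0.1, 0.0], [-0.1, -0.6], [1.0, 0.1], [-0.9, -0.7]]
```

Board centre is about (0.534, 0.2035) with yaw 3.4°, and the rack seat about (0.633, -0.196) with yaw 14°. I'll turn the tool to line up with the board, then move above it.

Emit:
move_arm([
  [1, 0, 0, 0, 0, 0, 0.1335],
  [1, 0, 0, 0, 0, 0, 0.1335],
  [1, 0, 0, 0, 0, 0, 0.1335],
  [1, 0, 0, 0, 0, 0, 0.1335],
  [1, 0, 0, 0, 0, 0, 0.1335],
  [1, 0, 0, 0, 0, 0, 0.1335],
  [1, 0, 0, 0, 0, 0, 0.1335],
  [1, 0, 0, 0, 0, 0, 0.1335],
  [1, -0.62, 0.56, 0, 0, 0, 0],
  [1, -0.62, 0.56, 0, 0, 0, 0],
  [1, -0.62, 0.56, 0, 0, 0, 0],
  [1, -0.62, 0.56, 0, 0, 0, 0],
  [1, -0.62, 0.56, 0, 0, 0, 0],
  [1, -0.62, 0.56, 0, 0, 0, 0],
  [1, -0.62, 0.56, 0, 0, 0, 0],
  [1, -0.62, 0.56, 0, 0, 0, 0],
  [1, -0.62, 0.56, 0, 0, 0, 0],
  [1, -0.62, 0.56, 0, 0, 0, 0],
  [1, 0, 0, 0, 0, 0, 0],
])

```text
time_s: 2.4
ee_pos: [0.5365, 0.1999, 0.205]
eef_rot: [-3.142, 0.001, 1.625]
force: [-0.9, 1.0, 0.1]
grip_width: 0.0941
grip_force: 0.0
```

Emit:
move_arm([
  [1, 0.07, -0.04, 0.3, 0, 0, 0],
  [1, 0, 0, 0.3, 0, 0, 0],
  [1, 0, 0, 0.3, 0, 0, 0],
  [1, 0, 0, 0.3, 0, 0, 0],
  [1, 0, 0, 0.3, 0, 0, 0],
  [1, 0, 0, 0.2, 0, 0, 0],
  [1, 0, 0, 0.2, 0, 0, 0],
  [1, 0, 0, 0, 0, 0, 0],
])

```text
time_s: 3.2
ee_pos: [0.5313, 0.2066, 0.1093]
eef_rot: [-3.14, 0.0, 1.629]
force: [-0.4, 0.1, 1.1]
grip_width: 0.094
grip_force: 0.0
```

```bash
python3 - <<'E'
from station import ctrl
import cv2,numpy as np
a=[]
for n,x,y in(("scene",240,150),("top",140,160)):
    c=ctrl.camera(n)['color'][y:y+120,x:x+100]
    a.append(cv2.convertScaleAbs(cv2.resize(c,None,fx=4,fy=4,interpolation=cv2.INTER_CUBIC),alpha=1.6))
cv2.imwrite('pics/grasp.png',np.hstack(a))
E
```

```text
(no output)
```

View pics/grasp.png

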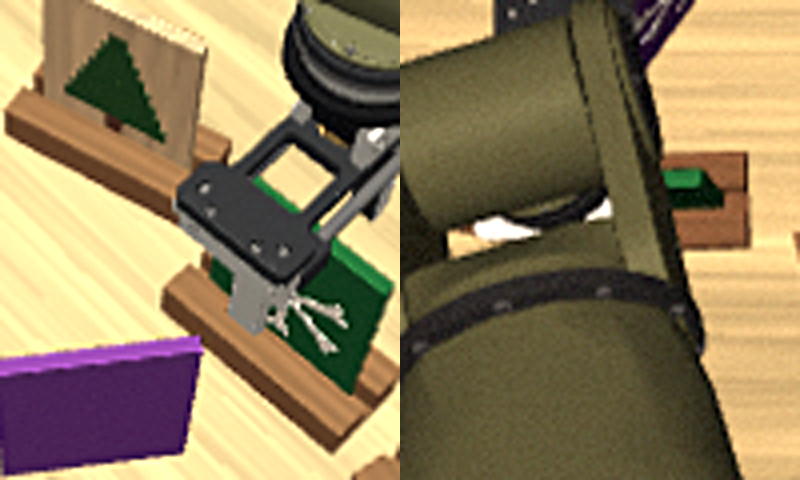

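The fingers straddle the board near its centre. They are about 3 mm off, so I'll correct that and close gently.

Emit:
move_arm([
  [1, -0.06, 0.06, 0, 0, 0, 0],
  [0, 0, 0, 0, 0, 0, 0],
  [0, 0, 0, 0, 0, 0, 0],
  [0, 0, 0, 0, 0, 0, 0],
  [0, 0, 0, 0, 0, 0, 0],
  [0, 0, 0, 0, 0, 0, 0],
  [0, 0, 0, 0, 0, 0, 0],
  [0, 0, 0, 0, 0, 0, 0],
  [0, 0, 0, 0, 0, 0, 0],
  [0, 0, 0, 0, 0, 0, 0],
], force=8)

```text
time_s: 4.3
ee_pos: [0.5351, 0.2038, 0.1104]
eef_rot: [3.142, -0.0, 1.629]
force: [0.3, -0.5, -0.1]
grip_width: 0.0256
grip_force: 0.0
```

Emit:
move_arm([
  [0, 0, 0, 0, 0, 0, 0],
  [0, 0, 0, 0, 0, 0, 0],
  [0, 0, 0, 0, 0, 0, 0],
  [0, 0, 0, 0, 0, 0, 0],
  [0, 0, 0, 0, 0, 0, 0],
  [0, 0, 0, 0, 0, 0, 0],
])

```text
time_s: 4.9
ee_pos: [0.535, 0.2038, 0.1104]
eef_rot: [-3.141, 0.0, 1.629]
force: [-1.1, -0.6, 0.2]
grip_width: 0.0102
grip_force: 8.0
```

Emit:
move_arm([
  [0, 0, 0, 0, 0, 0, 0],
  [0, 0, 0, 0, 0, 0, 0],
  [0, 0, 0, -0.1, 0, 0, 0],
  [0, 0, 0, -0.1, 0, 0, 0],
  [0, 0, 0, -0.2, 0, 0, 0],
  [0, 0, 0, -0.4, 0, 0, 0],
  [0, 0, 0, -0.4, 0, 0, 0],
  [0, 0, 0, -0.4, 0, 0, 0],
  [0, 0, 0, -0.5, 0, 0, 0],
  [0, 0, 0, -0.5, 0, 0, 0],
  [0, 0, 0, -0.5, 0, 0, 0],
  [0, 0, 0, -0.3, 0, 0, 0],
  [0, 0, 0, 0, 0, 0, 0],
], force=30)

```text
time_s: 6.2
ee_pos: [0.5357, 0.204, 0.2834]
eef_rot: [3.137, -0.001, 1.629]
force: [0.2, 1.3, -1.9]
grip_width: 0.01
grip_force: 30.0
```

Emit:
move_arm([
  [0, -0.3, 0.07, 0, 0, 0, 0],
  [0, -0.6, 0.07, 0, 0, 0, 0],
  [0, -0.6, 0.07, 0, 0, 0, 0],
  [0, -0.6, 0.07, 0, 0, 0, 0],
  [0, -0.6, 0.07, 0, 0, 0, 0],
  [0, -0.6, 0.07, 0, 0, 0, 0],
  [0, -0.6, 0.07, 0, 0, 0, 0],
  [0, -0.6, 0.07, 0, 0, 0, 0],
  [0, -0.6, 0.07, 0, 0, 0, 0],
  [0, -0.6, 0.07, 0, 0, 0, 0],
  [0, -0.6, 0.07, 0, 0, 0, 0],
  [0, -0.6, 0.07, 0, 0, 0, 0],
  [0, -0.6, 0.07, 0, 0, 0, 0],
  [0, -0.6, 0.06, 0, 0, 0, 0],
  [0, -0.09, 0, 0, 0, 0, -0.0935],
  [0, 0, 0, 0, 0, 0, -0.0935],
  [0, 0, 0, 0, -0.109, 0, 0],
  [0, 0, 0, 0, -0.109, 0, 0],
  [0, 0, 0, 0, -0.109, 0, 0],
  [0, 0, 0, 0, -0.109, 0, 0],
])

```text
time_s: 8.2
ee_pos: [0.6066, -0.2032, 0.2797]
eef_rot: [2.702, 0.001, 1.814]
force: [0.5, 0.1, -1.5]
grip_width: 0.01
grip_force: 30.0
```

```bash
python3 - <<'E'
from station import ctrl
import cv2,numpy as np
o=ctrl.get_obs();print(o['time_s'],o['ee_pos'],o['eef_rot'],o['force'])
a=[]
for n,x,y in(("scene",120,70),("top",300,100)):
    c=ctrl.camera(n)['color'][y:y+130,x:x+120]
    a.append(cv2.convertScaleAbs(cv2.resize(c,None,fx=3.3,fy=3.3,interpolation=cv2.INTER_CUBIC),alpha=1.6))
cv2.imwrite('pics/hover.png',np.hstack(a))
E
```

```text
8.2 [ 0.60656521 -0.20317961  0.27970116] [2.70231345e+00 5.91803211e-04 1.81427349e+00] [ 0.54570501  0.13185861 -1.52799593]
```

View pics/hover.png

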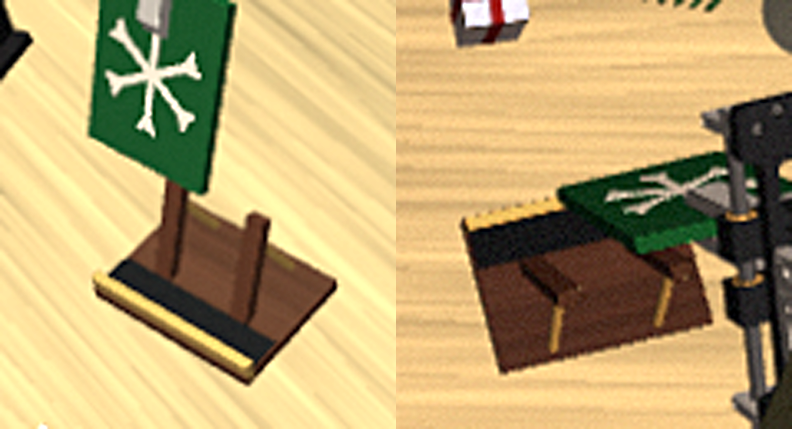

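The board is tilted above the rack with the snowflake facing out, so I'll lower it to about 10 mm above the ledge, still clear of the uprights.

Emit:
move_arm([
  [0, 0, -0.137, 0.294, 0, 0, 0],
  [0, 0, -0.137, 0.294, 0, 0, 0],
  [0, 0, -0.137, 0.294, 0, 0, 0],
  [0, 0, -0.137, 0.294, 0, 0, 0],
  [0, 0, -0.137, 0.294, 0, 0, 0],
  [0, 0, -0.137, 0.294, 0, 0, 0],
  [0, 0, -0.137, 0.294, 0, 0, 0],
  [0, 0, -0.137, 0.294, 0, 0, 0],
  [0, 0, -0.137, 0.294, 0, 0, 0],
  [0, 0, -0.137, 0.294, 0, 0, 0],
  [0, 0, 0, 0, 0, 0, 0],
  [0, 0, 0, 0, 0, 0, 0],
])

```text
time_s: 9.5
ee_pos: [0.6074, -0.2023, 0.1182]
eef_rot: [2.707, -0.0, 1.816]
force: [-0.1, -0.1, -1.1]
grip_width: 0.0098
grip_force: 30.0
```

```bash
python3 - <<'E'
from station import ctrl
import cv2,numpy as np,pickle
o=ctrl.get_obs();print(o['time_s'],o['ee_pos'],o['eef_rot'],o['force'])
a=[];P={}
for n,x,y in(("scene",130,90),("top",310,110)):
    P[n]=ctrl.camera(n);c=P[n]['color'][y:y+110,x:x+100]
    c=cv2.convertScaleAbs(cv2.resize(c,None,fx=4,fy=4,interpolation=cv2.INTER_CUBIC),alpha=1.6)
    a.append(c)
pickle.dump(P,open('p2.pkl','wb'))
cv2.imwrite('pics/low.png',np.hstack(a))
E
```

```text
9.5 [ 0.60738162 -0.20232717  0.11818922] [ 2.70729110e+00 -4.92321650e-04  1.81639816e+00] [-0.07289445 -0.12599497 -1.13895966]
```

View pics/low.png

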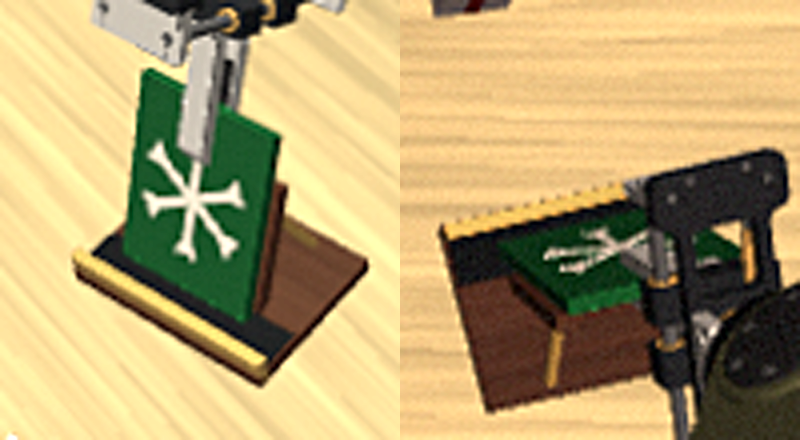

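```bash
python3 - <<'E'
from h import *
P=pickle.load(open('p2.pkl','rb'))
z0=.1182;t=.4345;S,C=np.sin(t),np.cos(t)
def q(y,d,n): # along width, down from tip, normal
    return [d*S+n*C,y,z0-d*C+n*S]
X=[q(-.055,.1004,.005),q(.055,.1004,.005),q(-.055,-.0396,.005),q(.055,-.0396,.005),q(.055,-.0396,-.005)]
u=np.array([[125,258],[248,320],[140,79],[274,150],[281,134]])/4+[130,90]
p=fit(P,[('scene',X,u)],[.607,-.202,.245])
for r in([.6311,-.1942,.2491],[.6318,-.1965,.2449]):
    d=p[:2]-r[:2];c,s=np.cos(r[2]),np.sin(r[2]);print(c*d[0]+s*d[1],-s*d[0]+c*d[1])
# rack ends scene, same picture
w=.083
u=np.array([[74,252],[264,372],[268,360],[290,334],[124,239],[367,265]])/4+[130,90]
fit(P,[('scene',[[.04,-w,.026],[.04,w,.026],[.03,w,.026],[0,w,.015],[0,-w*.9,.015],[-.076,w,.015]],u)],[.632,-.196,.245])
E
```

```text
[ 0.6076 -0.1984  0.2768] yaw deg 15.86
[[-1.0, 0.3], [-0.4, 1.7], [-0.2, -1.2], [0.4, -2.4], [1.1, 0.5]]
-0.023795824510844468 0.0017316632389400045
-0.02392434428658995 0.004032798937703238
[ 0.6321 -0.1923  0.2399] yaw deg 13.75
[[0.2, 1.7], [-1.5, -0.8], [-0.1, -0.4], [1.9, 0.9], [0.3, -0.5], [-0.4, -0.0]]
```

The board sits centred within about 2 mm and is square within about 1.5°. Next I'll ease it back and down toward the uprights.

Emit:
move_arm([
  [0, 0, -0.051, 0.015, 0, 0, 0],
  [0, 0, -0.051, 0.015, 0, 0, 0],
  [0, 0, -0.051, 0.015, 0, 0, 0],
  [0, 0, -0.051, 0.015, 0, 0, 0],
  [0, 0, 0, 0, 0, 0, 0],
  [0, 0, 0, 0, 0, 0, 0],
])

```text
time_s: 10.2
ee_pos: [0.5995, -0.2042, 0.1113]
eef_rot: [2.706, 0.0, 1.816]
force: [-1.0, 0.3, -1.6]
grip_width: 0.01
grip_force: 30.0
```

Emit:
move_arm([
  [0, 0, -0.018, -0.008, 0, 0, 0],
  [0, 0, -0.018, -0.008, 0, 0, 0],
  [0, 0, 0, 0, 0, 0, 0],
  [0, 0, 0, 0, 0, 0, 0],
])

```text
time_s: 10.6
ee_pos: [0.5976, -0.2047, 0.1113]
eef_rot: [2.706, 0.0, 1.816]
force: [-0.2, -1.0, -1.0]
grip_width: 0.0096
grip_force: 30.0
```

Emit:
move_arm([
  [0, 0, -0.018, -0.008, 0, 0, 0],
  [0, 0, 0, 0, 0, 0, 0],
  [0, 0, -0.018, -0.008, 0, 0, 0],
  [0, 0, 0, 0, 0, 0, 0],
  [0, 0, 0, 0, 0, 0, 0],
])

```text
time_s: 11.1
ee_pos: [0.5957, -0.2051, 0.1112]
eef_rot: [2.706, 0.0, 1.816]
force: [-0.6, 0.9, -1.6]
grip_width: 0.0098
grip_force: 30.0
```

Emit:
move_arm([
  [0, 0, -0.018, -0.008, 0, 0, 0],
  [0, 0, 0, 0, 0, 0, 0],
  [0, 0, 0, 0, 0, 0, 0],
])

```text
time_s: 11.4
ee_pos: [0.5953, -0.2053, 0.1116]
eef_rot: [2.704, 0.001, 1.816]
force: [4.5, 1.1, -0.3]
grip_width: 0.0097
grip_force: 30.0
```

Emit:
move_arm([
  [0, 0, -0.018, -0.008, 0, 0, 0],
  [0, 0, 0, 0, 0, 0, 0],
  [0, 0, 0, 0, 0, 0, 0],
])

```text
time_s: 11.7
ee_pos: [0.595, -0.2055, 0.1121]
eef_rot: [2.703, 0.001, 1.816]
force: [11.2, 3.2, -0.6]
grip_width: 0.0096
grip_force: 30.0
```

Contact with the uprights. I'll relieve the push and slide down along the lean to the ledge.

Emit:
move_arm([
  [0, 0, 0.03, 0, 0, 0, 0],
  [0, 0, 0, 0.02, 0, 0, 0],
  [0, 0, 0, 0.02, 0, 0, 0],
  [0, 0, 0, 0, 0, 0, 0],
  [0, 0, 0, 0, 0, 0, 0],
])

```text
time_s: 12.2
ee_pos: [0.5961, -0.2051, 0.11]
eef_rot: [2.705, 0.0, 1.816]
force: [4.4, -0.5, -1.2]
grip_width: 0.0101
grip_force: 30.0
```

Emit:
move_arm([
  [0, 0, 0, 0.02, 0, 0, 0],
  [0, 0, 0, 0, 0, 0, 0],
  [0, 0, 0, 0, 0, 0, 0],
])

```text
time_s: 12.5
ee_pos: [0.5965, -0.205, 0.1091]
eef_rot: [2.705, 0.0, 1.816]
force: [3.5, 0.2, -2.2]
grip_width: 0.0099
grip_force: 30.0
```

Emit:
move_arm([
  [0, 0, 0, 0.02, 0, 0, 0],
  [0, 0, 0, 0, 0, 0, 0],
  [0, 0, 0, 0, 0, 0, 0],
])

```text
time_s: 12.8
ee_pos: [0.5968, -0.2049, 0.1082]
eef_rot: [2.705, 0.0, 1.816]
force: [4.1, 0.0, -1.9]
grip_width: 0.01
grip_force: 30.0
```

Emit:
move_arm([
  [0, 0, 0.004, 0.02, 0, 0, 0],
  [0, 0, 0, 0, 0, 0, 0],
  [0, 0, 0, 0, 0, 0, 0],
])

```text
time_s: 13.1
ee_pos: [0.5973, -0.2049, 0.1079]
eef_rot: [2.705, 0.0, 1.816]
force: [-2.8, 1.2, 6.8]
grip_width: 0.0098
grip_force: 30.0
```

Emit:
move_arm([
  [0, 0, 0, 0.01, 0, 0, 0],
  [0, 0, 0, 0, 0, 0, 0],
  [0, 0, 0, 0, 0, 0, 0],
])

```text
time_s: 13.4
ee_pos: [0.5977, -0.2049, 0.1079]
eef_rot: [2.705, 0.001, 1.816]
force: [-3.8, 1.2, 9.2]
grip_width: 0.0098
grip_force: 30.0
```

Emit:
move_arm([
  [0, 0, 0, 0.01, 0, 0, 0],
  [0, 0, 0, 0, 0, 0, 0],
  [0, 0, 0, 0, 0, 0, 0],
])

```text
time_s: 13.7
ee_pos: [0.5981, -0.205, 0.1078]
eef_rot: [2.704, 0.001, 1.816]
force: [-4.1, 1.4, 11.5]
grip_width: 0.0097
grip_force: 30.0
```

It's standing on the ledge. I'll press it lightly back, ease off the load, loosen the grip, then open.

Emit:
move_arm([
  [0, 0, -0.025, -0.015, 0, 0, 0],
  [0, 0, 0, 0, 0, 0, 0],
  [0, 0, 0, 0, 0, 0, 0],
  [0, 0, 0, 0, 0, 0, 0],
], force=6)

```text
time_s: 14.1
ee_pos: [0.5969, -0.2051, 0.1074]
eef_rot: [2.704, 0.001, 1.816]
force: [3.1, 0.9, 7.0]
grip_width: 0.0101
grip_force: 6.0
```

Emit:
move_arm([
  [0.15, 0, 0, 0, 0, 0, 0],
  [0.2, 0, 0, 0, 0, 0, 0],
  [0.25, 0, 0, 0, 0, 0, 0],
  [0.3, 0, 0, 0, 0, 0, 0],
  [0.35, 0, 0, 0, 0, 0, 0],
  [0.35, 0, 0, 0, 0, 0, 0],
  [0.35, 0, 0, 0, 0, 0, 0],
])

```text
time_s: 14.8
ee_pos: [0.5963, -0.2049, 0.1066]
eef_rot: [2.706, -0.0, 1.816]
force: [-0.3, -0.1, 0.6]
grip_width: 0.033
grip_force: 0.0
```

```bash
python3 - <<'E'
from station import ctrl
import cv2,numpy as np,pickle
o=ctrl.get_obs();print(o['time_s'],o['ee_pos'],o['force'],o['grip_width'])
a=[]
for n,x,y in(("scene",130,90),("top",310,110)):
    c=ctrl.camera(n)['color'][y:y+110,x:x+100]
    a.append(cv2.convertScaleAbs(cv2.resize(c,None,fx=4,fy=4,interpolation=cv2.INTER_CUBIC),alpha=1.6))
cv2.imwrite('pics/rel.png',np.hstack(a))
E
```

```text
14.8 [ 0.5963172  -0.20494362  0.10656099] [-0.2839091  -0.12158028  0.61051916] 0.032954656406838506
```

View pics/rel.png

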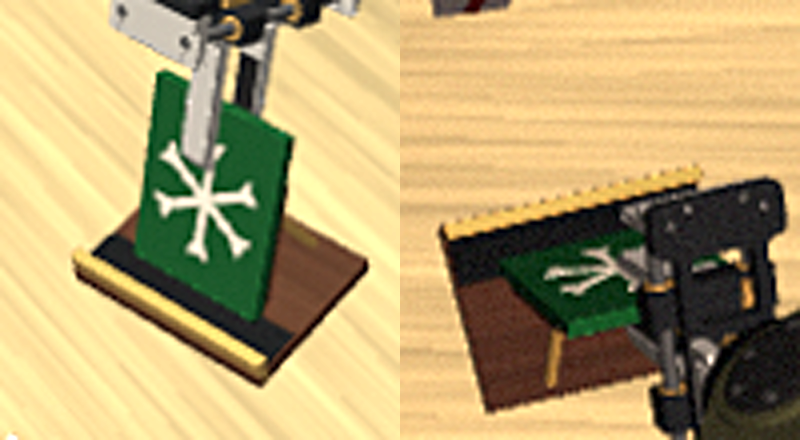

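The board stands on the ledge against the uprights (bottom edge at crop (135,262)–(262,318)), and the fingers are clear on both sides. I'll pull back along the tool axis.

Emit:
move_arm([
  [0.35, 0, 0, -0.1, 0, 0, 0],
  [0.35, 0, 0, -0.2, 0, 0, 0],
  [0.35, 0, 0, -0.3, 0, 0, 0],
  [0.35, 0, 0, -0.4, 0, 0, 0],
  [0.35, 0, 0, -0.5, 0, 0, 0],
  [0.35, 0, 0, -0.5, 0, 0, 0],
  [0.35, 0, 0, -0.5, 0, 0, 0],
  [0.35, 0, -0.3, -0.5, 0, 0, 0],
  [0.35, 0, -0.5, -0.3, 0, 0, 0],
  [0.35, 0, -0.5, 0, 0, 0, 0],
  [0.35, 0, -0.5, 0, 0, 0, 0],
  [0.35, 0, 0, 0, 0, 0, 0],
  [0.35, 0, 0, 0, 0, 0, 0],
])

```text
time_s: 16.2
ee_pos: [0.4496, -0.242, 0.2194]
eef_rot: [2.705, 0.001, 1.815]
force: [0.8, -0.3, -0.3]
grip_width: 0.0329
grip_force: 0.0
```

```bash
python3 - <<'E'
from station import ctrl
import cv2,numpy as np,pickle
o=ctrl.get_obs();print(o['time_s'],o['ee_pos'],o['force'],o['grip_width'])
a=[];P={}
for n,x,y in(("scene",130,90),("top",310,110)):
    P[n]=ctrl.camera(n);c=P[n]['color'][y:y+110,x:x+100]
    a.append(cv2.convertScaleAbs(cv2.resize(c,None,fx=4,fy=4,interpolation=cv2.INTER_CUBIC),alpha=1.6))
pickle.dump(P,open('p3.pkl','wb'))
cv2.imwrite('pics/end.png',np.hstack(a))
E
```

```text
16.2 [ 0.44961115 -0.24199138  0.21935767] [ 0.77340725 -0.3093915  -0.27301682] 0.03288534761700242
```

View pics/end.png

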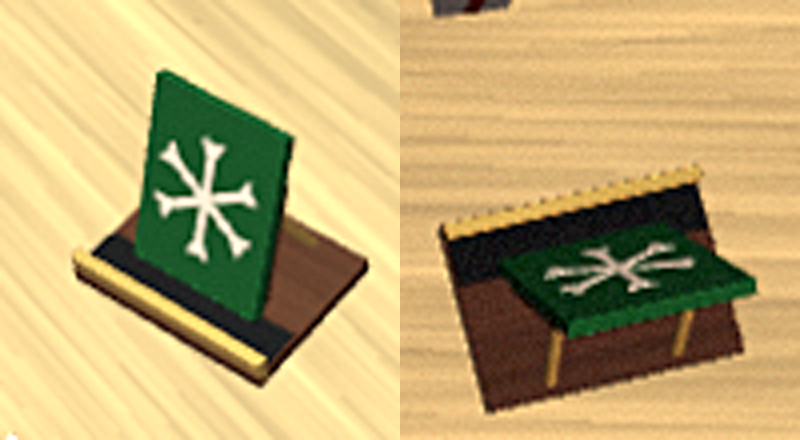

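The board leans on both uprights behind the lip, with the snowflake facing out. In the top view its top edge (568,335)–(757,293) runs parallel to the lip, it's centred within about 3 mm, and the gripper is clear.

```bash
python3 -c "
from station import ctrl
print(ctrl.hand_in())"
```

```text
the job is handed in; nothing more can be done
None
```

The green snowflake board is leaning on the rack's two uprights, standing on the ledge behind the lip with the snowflake facing out, centred within about 3 mm and square to within about 1.5°; I handed it in at about 16 s and never moved the other two boards.

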